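# Index the dividing plate to its third stop

## Task

Fit the loose orange wing knob over the square shaft of the blue dividing stand, pushed down fully home, before turning anything. Then turn the plate with it clockwise (seen from above), counting the clicks from the home stop, to the third stop and not past it. Finish still gripping the knob there, without letting go, and leave the other things where they are.

Things in the scene. Friction and masses are not known exactly. Their poses are not given: they have to be found in the camera images.
- knob_grip (a point): Grip point of the loose wing knob (60 mm tall, about 90 g), on its upright axis (z) 46 mm above its underside. A grey square hub 34 x 34 mm, 24 mm tall, carries an orange upright wing 46 mm long (point's x), 14 mm thick (point's y), from 24 to 60 mm above the underside: grip the wing across its thickness.
- knob_bore (a point): Centre of the knob's underside, on its axis; axes as knob_grip. From here a square bore 15.6 mm wide goes 22 mm up, its sides parallel to the hub's sides and the wing. At the start the knob stands bore down on the worktop.
- plate_seat (a point): Centre of the seat on the turning plate, on its axis (z up), 45 mm above the worktop; the home knob's underside rests here. Turns with the plate; the plate's red pointer lies along -x. The square shaft, 14 mm wide, sides along x and y, rises 21 mm from here, the top 5 mm tapering to 9 mm. The knob fits in any quarter turn, with 6 degrees of play either way.
- stand: Dividing stand, fixed: blue block 124 x 124 mm, top 30 mm above the worktop, origin under its centre; a small plunger with a brass head juts out to 83 mm along +x. On it the aluminium plate, 94 mm across, top 42 mm above the worktop. A ring of ticks marks the stops; the red tick (-x side) is home.
- plate (a joint): Turn of the plate, rad: 0 at the home stop, where it starts (pointer at the red tick), growing clockwise seen from above. Sprung stops click in every 24 degrees (0.419 rad), so the third stop is at 1.257; turning over the hump half-way between stops takes about 0.1 N m, after which the plate snaps on into the next stop. End stops at -0.12 and 3.03.
- cast: White plaster dental cast, 53 x 71 x 27 mm, loose bystander; origin under its centre.
- dropper: Small brown dropper bottle, 33 x 34 x 102 mm, loose bystander; origin under its centre.
- felt: Pale felt polishing wheel, 51 mm across, 14 mm thick, lying flat, loose bystander; origin under its centre.
Things that resemble listed ones, but are neither listed nor needed, are in the scene too. Leave any brown or purple look-alike of the stand alone.

How it is judged:
On the way, in this order (a step that is already met when the one before it is completed fails the run):
1. the knob is fully home on the square shaft, with the plate still at its home stop (z of knob_grip in the frame of plate_seat below 0.0485 m and horizontal distance between knob_grip and plate_seat below 0.004 m and angle between knob_grip's own z axis and vertical below 0.08 rad and value of joint plate below 0.15 rad), for 0.2 s.
2. the plate clicks into the first stop (value of joint plate above 0.32 rad).
3. the plate clicks into the second stop (value of joint plate above 0.74 rad).
At the end, for the whole second after the job is handed in: The plate stands still in its third stop (1.257 rad, within 0.1), the knob is upright and fully home on the shaft (underside within 2.5 mm of the seat, axis within 4 mm), and the fingers still grip the knob with more than 3 N (value of joint plate between 1.157 and 1.357 rad and velocity of joint plate between -0.1 and 0.1 rad/s and z of knob_grip in the frame of plate_seat below 0.0485 m and horizontal distance between knob_grip and plate_seat below 0.004 m and angle between knob_grip's own z axis and vertical below 0.08 rad and contact force between the fingers and knob above 3 N); the arm keeps its last pose, push and grip.
It fails at once if the plate is turned past the third stop (value of joint plate above 1.5 rad).
It fails at once if the cast is disturbed (moved over 20 mm) (distance of cast from where it was at the start of the episode above 0.02 m).
It fails at once if the dropper bottle is disturbed (moved over 20 mm) or knocked over (distance of dropper from where it was at the start of the episode above 0.02 m or angle between dropper's own z axis and vertical above 0.5 rad).
It fails at once if the felt wheel is disturbed (moved over 20 mm) (distance of felt from where it was at the start of the episode above 0.02 m).
It also fails if it takes over 38 s, if anything falls off the work surface, if the arm or the gripper's body presses on something with over 40 N, if the wrist force passes 120 N, or if a joint passes its speed limit or range.

## Robot

A 6-joint arm with a two-finger parallel gripper is mounted at the origin on a cart in front of the work surface, level with it; the furniture and walls round the work are solid. World frame = base frame: x ahead of the robot, y to its left, z up, the work surface at z = 0. Lengths are in m, angles in rad, forces in N, time in s.
With the tool pointing down it reaches from about 0.375 to 0.925 m from the base axis. Payload 5.7 kg.
Tool frame: the origin (TCP) lies midway between the tips of the shut fingers; the grasp point (between the pads) lies 19 mm behind it; z points along the fingers, x is the direction in which the jaws open and shut, and the axes are right-handed (so a half turn about z gives the same grasp; the last joint's range is limited). The gripper opens to 88 mm and grips with 3 to 60 N. Pads are 20 mm wide; open, the fingers measure 115 mm over their backs; the gripper's body (75 mm by 178 mm) begins 61 mm behind the grasp point.
Start: joints at [1.006, 0.359, 1.51, -0, 1.272, -0.115], TCP at [0.261, 0.54, 0.223] pointing down, gripper open.
Joint ranges: [-2.97, 2.97], [-1.01, 2.36], [0.21, 2.38], [-0.96, 4.11], [0.2, 2.71], [-2.98, 2.98]. Speed limits (rad/s): [2.39, 2.39, 3.14, 3.14, 3.14, 3.14].

## Interface

Orientations are given as a unit quaternion [x, y, z, w].
In Python, from bench import move_ptp, servo_line, goto_joints, move_gripper, sleep, inverse_kinematics, capture, PlanningError, close_job, spot_in, silhouettes, current_clock, current_joint_pos, current_qvel, current_joint_torque, current_position, current_orientation, current_force, current_torque, current_finger_gap gives the robot as it stands. Calls block until the motion is done:
- move_ptp(position, orientation): joint-space move of the TCP to a pose.
- servo_line(position, orientation=None, rate=0.15, contact_N=None): straight line of the TCP; orientation=None keeps the orientation; rate is the mean speed in m/s. With contact_N (N) it stops when the force on the tool has changed by that much, and returns True; else False.
- goto_joints(angles): joint-space move.
- move_gripper(opening): finger opening in m; the grip force is fixed at half the most; returns when the fingers have stopped.
- sleep(seconds).
- inverse_kinematics(position, orientation): joint angles nearest the present ones, or None.
- capture(name): name is "scene" or "top"; returns a dict with "image" (480x640x3 uint8, blue, green, red), "range_z" (480x640 float32, m along the optical axis (not along the pixel's ray), 0 where there is no reading), "intrinsics" (3x3 intrinsics, pixels), "R" (3x3) and "t" (3): a world point X has camera coordinates R X + t. Camera axes: x right, y down, z forward; pixel columns grow to the right and rows downward; lengths in m; the calibration is good to about 2 mm. A picture is of the moment at which its call begins.
A pose or a line that the arm cannot do raises PlanningError and nothing moves.
- close_job(): hands the job in, once; it reports no verdict.
Trained networks look in the newest picture that a camera, given by its name, has taken for a name from the list of things; names that differ only in an ending like _2 or _b are one class to them, and where a whole thing is asked for, a point or a joint stands for the part that bears it (a point fixed in the world has none). Each returns a list of dicts, best first, with "conf" (0 to 1); they miss things now and then, are a little off and sometimes report something else, mostly with a low value. They report only what shows in the picture. A call takes as long as a camera call. They do not tell look-alikes from the thing itself.
- spot_in(camera, query): "xy" ([column, row] in pixels, amid what is visible of it).
- silhouettes(camera, query): "region" (480x640 bool, what is visible of it) and "xy" ([column, row] in pixels, amid what is visible of it).
Readings, each from a call of its own:
- current_clock(): time.
- current_joint_pos(): joint angles.
- current_qvel(): joint speeds.
- current_joint_torque(): joint torques, N m.
- current_position(): TCP position.
- current_orientation(): TCP orientation.
- current_force(): force on the tool from outside, world axes, zero at the start.
- current_torque(): the same for the moment, N m.
- current_finger_gap(): finger opening in m.
Only numpy, scipy, OpenCV 4.12 (cv2) and the standard library are available. Lean on these libraries where they do the work, as an engineer would, in place of code of your own. Each camera call takes 0.05 s, during which the arm holds its last target.

## Working session

There is one attempt and no reset: what is moved stays moved. The work goes in short steps, each a Python script; the robot and the scene stay as the last script left them, time stands still between calls to the robot, and variables do not carry over. Pictures are saved under pics/ and viewed, and the job is handed in when it is done.

```bash
mkdir -p pics; ls; cat > h.py <<'E'
from bench import *
import numpy as np, cv2
from scipy.spatial.transform import Rotation as Rn
def cloud(c):
    z=c["range_z"].astype(float); K=np.array(c["intrinsics"]); v,u=np.mgrid[0:480,0:640]
    P=np.stack([(u-K[0,2])*z/K[0,0],(v-K[1,2])*z/K[1,1],z],-1)
    W=(P-np.array(c["t"]))@np.array(c["R"])
    W[z==0]=np.nan
    return W
def proj(c,X):
    p=np.array(c["intrinsics"])@(np.array(c["R"])@np.array(X,float)+np.array(c["t"])); return p[:2]/p[2]
def down(yaw):
    # tool z down, tool x at angle yaw in world
    x=np.array([np.cos(yaw),np.sin(yaw),0]); z=np.array([0,0,-1.]); y=np.cross(z,x)
    return Rn.from_matrix(np.stack([x,y,z],1)).as_quat()
E
python3 - <<'E'
from h import *
import pickle
d={}
for n in ("scene","top"):
    c=capture(n); d[n]=c; cv2.imwrite(f"pics/{n}0.png",c["image"]); W=cloud(c)
    for q in ("knob_grip","plate","stand","cast","dropper","felt"):
        for s in silhouettes(n,q):
            r=s["region"]; print(n,q,round(s["conf"],2),np.round(s["xy"]),r.sum(),np.round(np.nanmedian(W[r],0),3))
            d[(n,q,len([k for k in d if k[0]==n and k[1]==q]))]=s
pickle.dump(d,open("d.pkl","wb"))
print(current_clock(),current_orientation(),current_force())
E
```

```text
pics
scene plate 0.91 [389. 250.] 1003 [ 0.645 -0.158  0.037]
scene plate 0.79 [277. 221.] 787 [0.518 0.07  0.041]
scene plate 0.68 [283. 303.] 1477 [ 0.377 -0.166  0.038]
scene stand 0.93 [390. 256.] 2458 [ 0.638 -0.17   0.026]
scene stand 0.87 [287. 310.] 3750 [ 0.369 -0.18   0.027]
scene stand 0.81 [281. 229.] 2034 [0.512 0.05  0.03 ]
scene cast 0.75 [211. 194.] 378 [0.462 0.308 0.018]
scene cast 0.58 [430. 388.] 793 [ 0.475 -0.43   0.01 ]
scene dropper 0.63 [388. 213.] 408 [ 0.744 -0.052  0.045]
scene felt 0.69 [430. 385.] 819 [ 0.475 -0.43   0.01 ]
top knob_grip 0.16 [442. 283.] 233 [ 0.478 -0.426  0.011]
top plate 0.87 [268. 263.] 836 [0.525 0.075 0.043]
top plate 0.84 [352. 314.] 840 [ 0.381 -0.159  0.039]
top plate 0.7 [348. 218.] 807 [ 0.652 -0.15   0.039]
top stand 0.92 [267. 260.] 1995 [0.523 0.073 0.033]
top stand 0.76 [351. 313.] 1969 [ 0.381 -0.158  0.031]
top stand 0.64 [348. 214.] 1799 [ 0.649 -0.151  0.03 ]
top cast 0.94 [184. 278.] 393 [0.466 0.317 0.022]
top dropper 0.48 [313. 182.] 173 [ 0.746 -0.047  0.058]
top felt 0.6 [267. 260.] 1945 [0.523 0.073 0.034]
top felt 0.56 [446. 283.] 221 [ 0.478 -0.428  0.012]
0.7 [ 8.46981300e-01  5.31622683e-01 -3.31476039e-05  1.58904132e-05] [ 0.1131616  -0.82565798  0.44006973]
```

View pics/scene0.png

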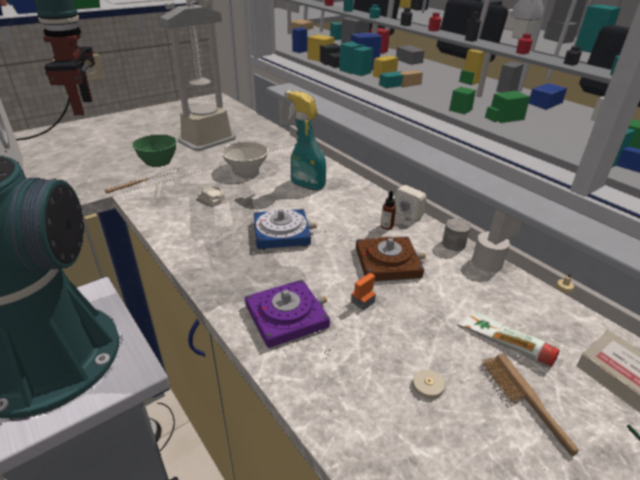

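View pics/top0.png

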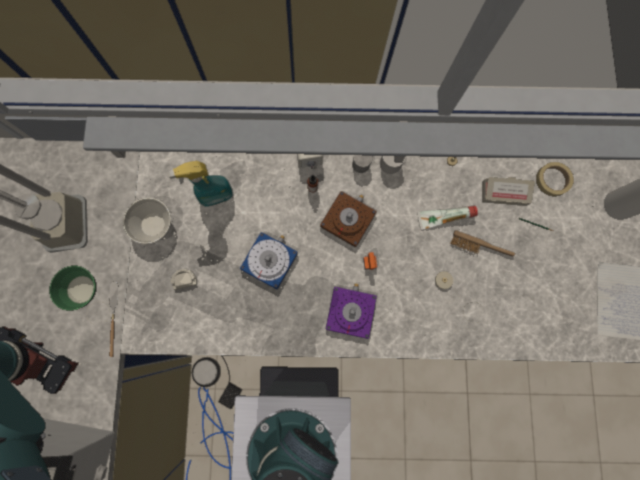

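The orange knob is at about (364,290) in scene and (370,262) in top. The blue stand is at about (281,228) in scene and (268,262) in top. The purple and brown stands are look-alikes. Next I'll zoom in and measure.

```bash
cat >> h.py <<'E'
def atz(c,uv,z):
    K=np.array(c["intrinsics"]);R=np.array(c["R"]);t=np.array(c["t"])
    d=R.T@np.linalg.solve(K,np.array([uv[0],uv[1],1.])); o=-R.T@t
    return o+d*(z-o[2])/d[2]
def pts_at(c,mask,z):
    v,u=np.nonzero(mask); return np.array([atz(c,(a,b),z) for a,b in zip(u,v)])
E
python3 - <<'E'
from h import *
import pickle
d=pickle.load(open("d.pkl","rb"))
for n,(bs,ks) in {"scene":((281,228),(364,290)),"top":((268,261),(370,262))}.items():
    c=d[n];im=c["image"];hsv=cv2.cvtColor(im,cv2.COLOR_BGR2HSV); W=cloud(c)
    cr=[cv2.resize(im[y-40:y+40,x-40:x+40],(400,400),interpolation=cv2.INTER_CUBIC) for x,y in(bs,ks)]
    cv2.imwrite(f"pics/z_{n}.png",np.hstack(cr))
    print(n,"cam",-np.array(c["R"]).T@np.array(c["t"]))
    m=np.zeros((480,640),bool);x,y=ks;m[y-30:y+30,x-25:x+25]=1
    o=m&(hsv[...,0]<14)&(hsv[...,1]>150)&(hsv[...,2]>90)
    P=W[o];print("orange",o.sum(),np.round(np.nanmin(P,0),4),np.round(np.nanmax(P,0),4))
    top=P[P[:,2]>0.054][:,:2].astype(np.float32);print(len(top), top.mean(0),cv2.minAreaRect(top))
    if n=="top":
        Q=pts_at(c,o,0.06)[:,:2].astype(np.float32);print("z60",cv2.minAreaRect(Q))
    m=np.zeros((480,640),bool);x,y=bs;m[y-45:y+45,x-45:x+45]=1
    b=m&(hsv[...,0]>100)&(hsv[...,0]<125)&(hsv[...,1]>130)&(hsv[...,2]>50)
    Q=pts_at(c,b,0.03)[:,:2].astype(np.float32);print("blue",b.sum(),cv2.minAreaRect(Q))
    P=W[b];P=P[abs(P[:,2]-.03)<.006];print("blue depth",len(P),np.median(P[:,2]),cv2.minAreaRect(P[:,:2].astype(np.float32)))
E
```

```text
scene cam [ 0.03832741 -0.70113174  0.62783079]
orange 510 [ 0.501  -0.2329  0.0078] [ 0.6224 -0.1398  0.0607]
116 [ 0.5246034  -0.21631704] ((0.5257489681243896, -0.2155122607946396), (0.046946827322244644, 0.013579013757407665), 11.682950973510742)
blue 550 ((0.5145608186721802, 0.057510584592819214), (0.1404869705438614, 0.11760856211185455), 61.28740310668945)
blue depth 235 0.02823487577763755 ((0.5214732885360718, 0.06963782012462616), (0.113124318420887, 0.11809879541397095), 61.28683090209961)
top cam [ 0.32350574 -0.04206253  1.3056676 ]
orange 146 [ 0.5021 -0.2291  0.0194] [ 0.5451 -0.197   0.0668]
75 [ 0.52330756 -0.21464676] ((0.5240723490715027, -0.2152804285287857), (0.04299544170498848, 0.014489303342998028), 7.1056809425354)
z60 ((0.522988498210907, -0.20813001692295074), (0.04223949834704399, 0.030729003250598907), 0.9750389456748962)
blue 202 ((0.523655116558075, 0.07554396986961365), (0.11760032176971436, 0.11805416643619537), 62.24418640136719)
blue depth 198 0.029797494420890316 ((0.5236446857452393, 0.0754472017288208), (0.1174461767077446, 0.1178198754787445), 62.28034210205078)
```

```bash
ls pics
```

```text
scene0.png
top0.png
z_scene.png
z_top.png
```

View pics/z_scene.png

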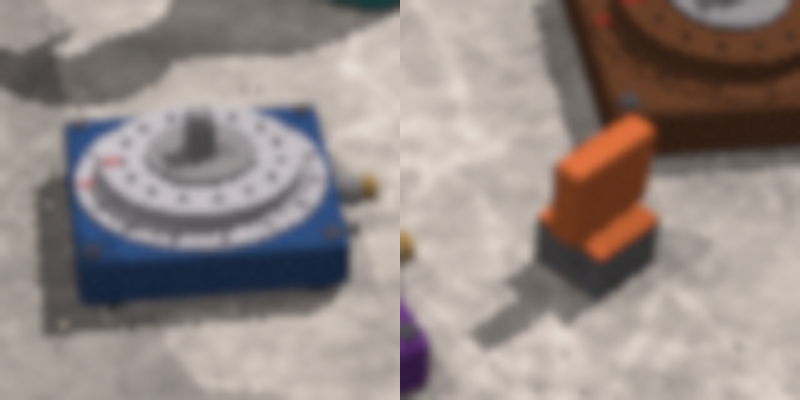

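View pics/z_top.png

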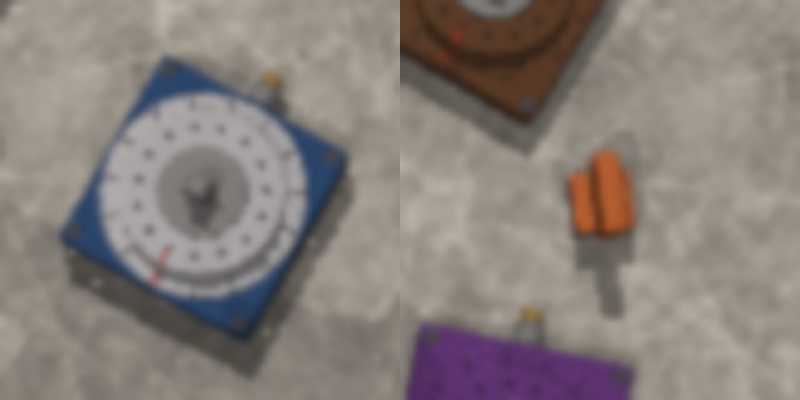

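```bash
python3 - <<'E'
from h import *
import pickle
from scipy.optimize import least_squares
d=pickle.load(open("d.pkl","rb"))
for n in("scene","top"):
    c=d[n];im=c["image"];W=cloud(c);hsv=cv2.cvtColor(im,cv2.COLOR_BGR2HSV)
    near=np.hypot(W[...,0]-.523,W[...,1]-.073)<.1
    # plate+ring silhouettes
    pl=near&(abs(W[...,2]-.042)<.005)
    P=W[pl];P2=P[:,:2].astype(np.float32)
    print(n,"plate",pl.sum(),np.median(P[:,2]),cv2.minEnclosingCircle(P2),P2.mean(0), cv2.fitEllipse(cv2.convexHull(P2)))
    sh=near&(W[...,2]>.052)&(np.hypot(W[...,0]-.523,W[...,1]-.073)<.03); P=W[sh]; print("shaft",sh.sum(),P.mean(0) if sh.any() else 0,P[:,2].max() if sh.any() else 0)
    lo=near&(W[...,2]>.012)&(W[...,2]<.036)
    # knob: wing model fit
    kn=(np.hypot(W[...,0]-.524,W[...,1]-.215)<0) | ((np.hypot(W[...,0]-.524,W[...,1]+.215)<.035)&(W[...,2]>.006))
    P=W[kn];w=P[(P[:,2]>.030)&(P[:,2]<.064)];h=P[(P[:,2]>.008)&(P[:,2]<.02)]
    print("knob pts",len(w),len(h),"top z",np.percentile(P[:,2],98))
    def sd(p,Q,hx,hy,hz):
        cs,sn=np.cos(p[2]),np.sin(p[2]);a=Q[:,0]-p[0];b=Q[:,1]-p[1]
        x=abs(cs*a+sn*b)-hx;y=abs(-sn*a+cs*b)-hy;z=abs(Q[:,2]-hz[0])-hz[1]
        q=np.stack([x,y,z],1);return np.linalg.norm(np.maximum(q,0),axis=1)+np.minimum(q.max(1),0)
    def f(p):
        return np.minimum(sd(p,P,.023,.007,(.042,.018)),sd(p,P,.017,.017,(.012,.012))) if 0 else \
          np.where(abs(a:=sd(p,P,.023,.007,(.042,.018)))<abs(b:=sd(p,P,.017,.017,(.012,.012))),a,b)
    for y0 in(0,.17,.3):
        r=least_squares(f,[.524,-.215,y0],loss="soft_l1",f_scale=.001,diff_step=1e-4);print("knob",r.x,np.degrees(r.x[2]),r.cost*1e6)
    # stand block fit (points near block only)
    B=W[(np.hypot(W[...,0]-.523,W[...,1]-.073)<.095)&(W[...,2]>.008)&(W[...,2]<.034)]
    def g(p): return sd(p,B,.062,.062,(.015,.015))
    for y0 in(-.4,-.5):
        r=least_squares(g,[.523,.073,y0],loss="soft_l1",f_scale=.001,diff_step=1e-4);print("stand",len(B),r.x,np.degrees(r.x[2]),r.cost*1e6)
E
```

```text
scene plate 682 0.04141299916086165 ((0.5266752243041992, 0.07592075318098068), 0.049525950103998184) [0.52099544 0.0713433 ] ((0.5250111222267151, 0.07747364044189453), (0.09201978147029877, 0.09849075973033905), 146.94322204589844)
shaft 45 [0.52368032 0.07539607 0.06025909] 0.06606441282932943
knob pts 312 102 top z 0.05988885244363635
knob [ 0.52519293 -0.21337651  0.12025106] 6.88987832044656 201.13204359388737
knob [ 0.52519293 -0.21337651  0.12025106] 6.889878265735227 201.13204364539473
knob [ 0.52519293 -0.21337651  0.12025106] 6.889878152133835 201.13204375380514
stand 1205 [ 0.52868642  0.07672729 -0.48761545] -27.938307458456084 1088.7536072997693
stand 1205 [ 0.52863115  0.07675574 -0.48785686] -27.952139241940426 1088.7382385328965
top plate 762 0.04255910912789876 ((0.5192201733589172, 0.06525252759456635), 0.0653553456068039) [0.5248372  0.07577734] ((0.5181965827941895, 0.060455624014139175), (0.10601359605789185, 0.13052639365196228), 159.1874542236328)
shaft 27 [0.52473107 0.07555097 0.06361015] 0.07048191785183307
knob pts 105 8 top z 0.06442393417947441
knob [ 0.52546213 -0.21491446  0.12527258] 7.177590158617352 167.09630063465528
knob [ 0.52547893 -0.21495436  0.12897861] 7.389929918463518 167.08360986843894
knob [ 0.52547934 -0.21495423  0.12900832] 7.391632323343057 167.08360980938926
stand 989 [ 0.52813677  0.07533316 -0.48226483] -27.63173933903915 1254.5318125370843
stand 989 [ 0.52817725  0.07531212 -0.48433634] -27.750427923103494 1254.498919092823
```

Estimates: knob at (0.5254, −0.2145) with the wing at yaw 7.1°, and seat at (0.525, 0.0758) with yaw −28°. Now the grasp.

```bash
python3 - <<'E'
from h import *
k=np.array([.5254,-.2145]);yaw=np.radians(97.1)
q=down(yaw)
print(inverse_kinematics([*k,.15],q), inverse_kinematics([*k,.15],down(yaw-np.pi)))
move_gripper(.05)
move_ptp([*k,.15],q)
print(current_joint_pos(),current_clock())
servo_line([*k,.029],q,rate=.12)
f0=current_force();move_gripper(0.0)
print("gap",current_finger_gap(),current_clock(),f0,current_force())
print(current_joint_pos(), current_position())
c=capture("scene");cv2.imwrite("pics/g.png",cv2.resize(c["image"][220:360,280:460],(720,560)))
E
```

```text
[-5.09317160e-01  3.88371957e-01  1.66542475e+00 -4.44089210e-16
  1.08779594e+00 -2.20403186e+00] [-5.09317160e-01  3.88371957e-01  1.66542475e+00 -4.44089210e-16
  1.08779594e+00  9.37560790e-01]
[-5.08243009e-01  3.88246384e-01  1.66544384e+00  2.44983686e-04
  1.08784498e+00 -2.20381918e+00] 4.275
gap 0.013485104674977245 6.0833 [ 1.25353455  0.51708323 -0.68422975] [-1.11030223  0.88274687  1.27095727]
[-5.09275877e-01  5.52163718e-01  1.76338025e+00  4.19804526e-05
  8.26100694e-01 -2.20403957e+00] [ 0.52539742 -0.21445845  0.0290572 ]
```

View pics/g.png

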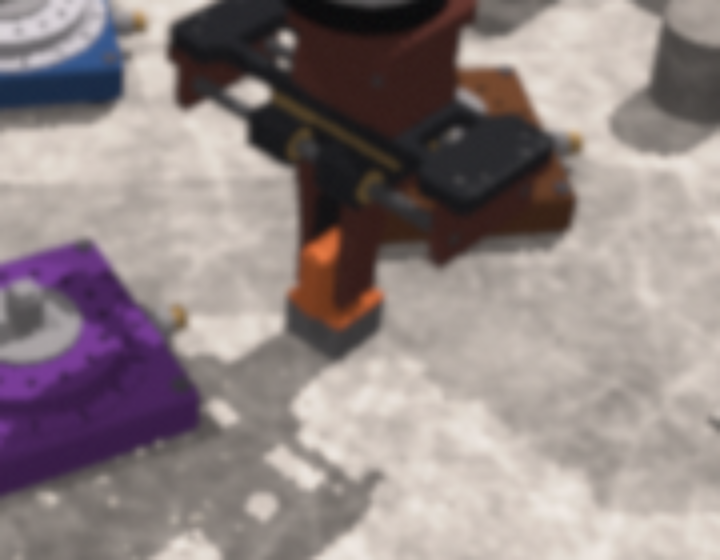

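The wing is gripped: the gap is 13.5 mm and the fingers straddle it at about (345,260) in the crop. Next I'll lift it, carry it to just above the shaft, and check it there.

```bash
python3 - <<'E'
from h import *
k=np.array([.5254,-.2145]);s=np.array([.525,.0758])
servo_line([*k,.135],rate=.2)
q=down(np.radians(62))
move_ptp([*s,.135],q)
servo_line([*s,.112],q,rate=.1)
sleep(.2)
print(current_clock(),current_joint_pos(),current_position(),current_finger_gap(),current_force(),current_torque())
import pickle
d={}
for n in("scene","top"):
    c=capture(n);d[n]=c
    x,y=map(int,proj(c,[*s,.08]))
    cv2.imwrite(f"pics/h_{n}.png",cv2.resize(c["image"][y-50:y+50,x-60:x+60],(720,600),interpolation=cv2.INTER_CUBIC))
pickle.dump(d,open("d2.pkl","wb"))
from scipy.optimize import least_squares
c=d["scene"];W=cloud(c);hsv=cv2.cvtColor(c["image"],cv2.COLOR_BGR2HSV)
m=(np.hypot(W[...,0]-s[0],W[...,1]-s[1])<.04)&(W[...,2]>.080)&(W[...,2]<.103)
P=W[m]
def sd(p,Q,hx,hy,hz):
    cs,sn=np.cos(p[2]),np.sin(p[2]);a=Q[:,0]-p[0];b=Q[:,1]-p[1]
    x=abs(cs*a+sn*b)-hx;y=abs(-sn*a+cs*b)-hy;z=abs(Q[:,2]-hz[0])-hz[1]
    q=np.stack([x,y,z],1);return np.linalg.norm(np.maximum(q,0),axis=1)+np.minimum(q.max(1),0)
r=least_squares(lambda p:sd(p,P,.017,.017,(.095,.012)),[*s,np.radians(-28)],loss="soft_l1",f_scale=.001,diff_step=1e-4)
print(len(P),r.x,np.degrees(r.x[2]),r.cost*1e6)
E
```

```text
8.5167 [ 1.26508589e-02  3.89574687e-01  1.78282222e+00 -8.48932903e-06
  9.68145007e-01 -1.06908631e+00] [0.52555188 0.07555188 0.11256431] 0.01413039543527654 [ 0.41399605  0.41584832 -1.12456885] [0.01329747 0.04025793 0.02715516]
123 [ 0.52596602  0.07495671 -0.45591123] -26.121789500311134 77.11165189613995
```

View pics/h_scene.png

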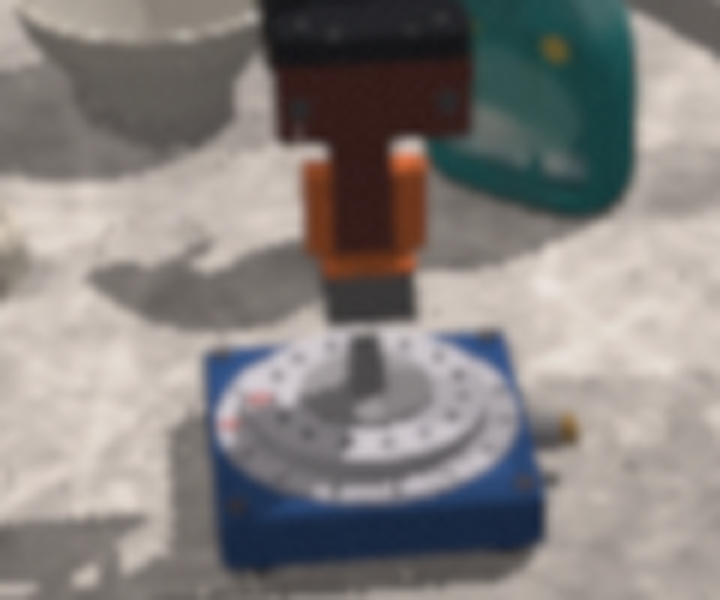

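Above the shaft the knob hub (about column 370) lines up with the shaft (about 367), and the wing is centred in the fingers. Lowering it under force guard.

```bash
python3 - <<'E'
from h import *
s=np.array([.525,.0758]);q=down(np.radians(62))
servo_line([*s,.100],q,rate=.08)
r=servo_line([*s,.073],q,rate=.03,contact_N=8)
print(r,current_clock(),current_position(),current_finger_gap(),current_force(),current_torque())
c=capture("scene");x,y=map(int,proj(c,[*s,.08]))
cv2.imwrite("pics/i.png",cv2.resize(c["image"][y-50:y+50,x-60:x+60],(720,600),interpolation=cv2.INTER_CUBIC))
E
```

```text
True 9.4083 [0.52619611 0.0768894  0.08978654] 0.013931382637159026 [ 1.24418538  2.57968493 -1.43284212] [ 0.45614259 -0.29250356  0.03641721]
```

View pics/i.png

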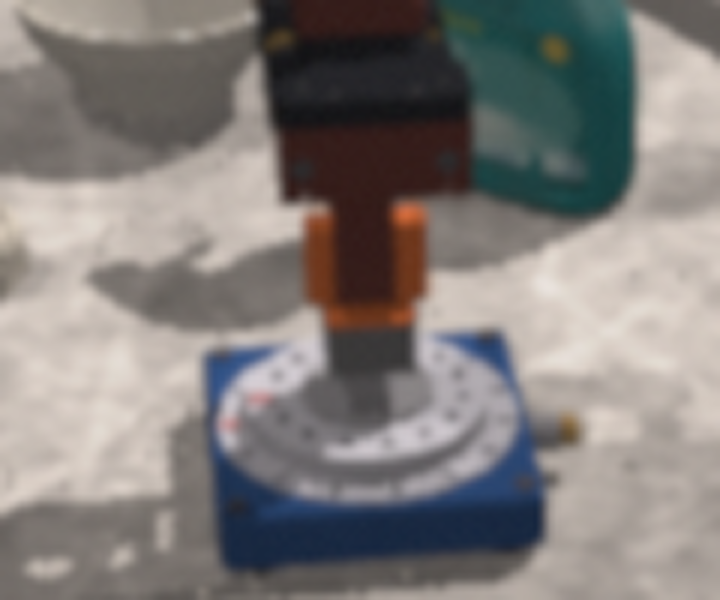

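It stopped at the end of the taper, with the underside about 5 mm down, and the hand was pushed about 1 mm in +x and +y. I'll shift by that much and continue.

```bash
python3 - <<'E'
from h import *
q=down(np.radians(62))
s=np.array([.5264,.0772])
servo_line([*s,.0905],q,rate=.05)
print(current_position(),current_force(),current_torque())
r=servo_line([*s,.073],q,rate=.03,contact_N=12)
print(r,current_clock(),current_position(),current_finger_gap(),current_force(),current_torque())
E
```

```text
[0.52627569 0.07713845 0.09037759] [ 1.03527825  1.61164494 -1.52072076] [ 0.09599665 -0.04493089  0.00764347]
True 10.2583 [0.52622495 0.07757063 0.07399383] 0.014041679265139594 [-1.61068246 -0.17759448  5.18475175] [-0.02540599  0.05588376 -0.03214139]
```

TCP z is 0.0740, exactly the expected home height, with about 5 N of contact. I'll pause to confirm with a picture, then turn.

```bash
cat >> h.py <<'E'
def snap(name,s=(.5262,.0772)):
    c=capture("scene");x,y=map(int,proj(c,[*s,.06]))
    cv2.imwrite(f"pics/{name}.png",cv2.resize(c["image"][y-50:y+50,x-60:x+60],(720,600),interpolation=cv2.INTER_CUBIC))
E
python3 - <<'E'
from h import *
sleep(.3); snap("home")
s=[.5262,.0774,.0732]
servo_line(s,down(np.radians(62)),rate=.02);sleep(.2);print(current_force(),current_position())
for a in(6,12,16):
    move_ptp(s,down(np.radians(62-a)));sleep(.1)
    print(a,current_clock(),current_position(),np.degrees(2*np.arctan2(*current_orientation()[[1,0]])),current_force(),current_torque()[2],current_finger_gap())
snap("t16")
E
```

```text
[-3.74724496  3.04404884 13.91468302] [0.5262391  0.07752313 0.07395849]
6 11.4083 [0.5262389  0.07761247 0.07396583] 56.0066824505808 [-3.11326181  3.65617717 13.1404299 ] 0.03812999270713452 0.013635690839181678
12 11.7583 [0.52619007 0.0777231  0.07395271] 49.99533393069309 [-3.49481386  3.68818402 12.62221295] -0.04920920702466527 0.01402950257368066
16 12.1083 [0.52620774 0.07777464 0.07395687] 45.98628879307327 [-3.64887915  3.39689029 13.1067153 ] -0.09830905302231754 0.0137214498517106
```

View pics/home.png

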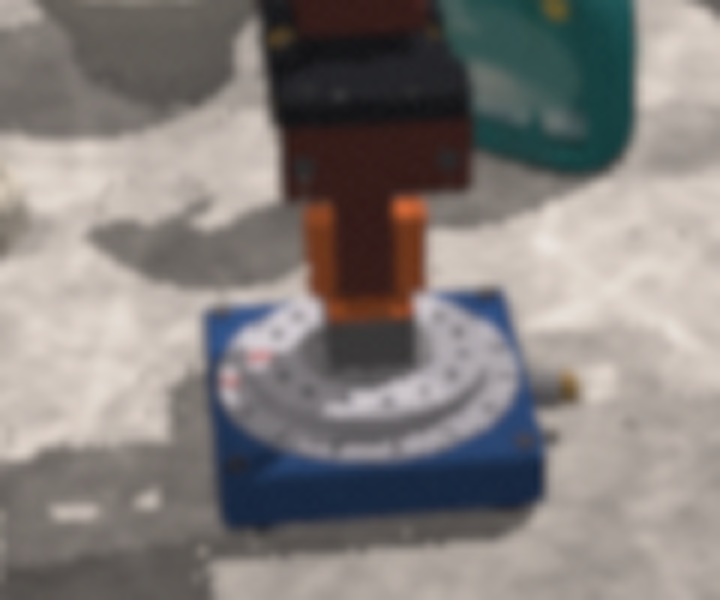

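View pics/t16.png

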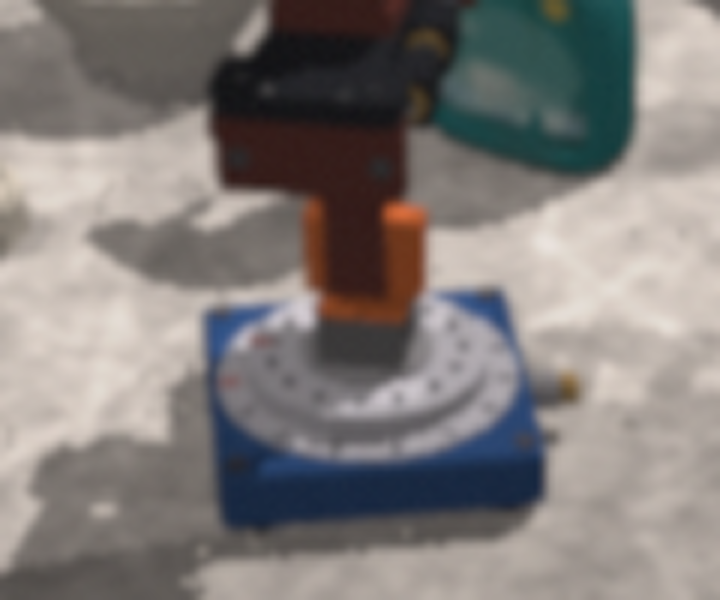

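At home the red pointer met the red tick at (230,380). After 16° of turn the pointer has moved clockwise and the torque is near the hump value. I'll keep stepping and watch for the clicks in the torque.

```bash
python3 - <<'E'
from h import *
s=[.5262,.0774,.0732]
for a in(20,24,30,36,40,44,48):
    move_ptp(s,down(np.radians(62-a)));sleep(.1)
    print(a,round(current_clock(),2),np.round(current_position(),4),np.round(current_force(),1),round(current_torque()[2],3),round(current_finger_gap(),4))
    if a==24: snap("t24")
snap("t48")
E
cd pics; python3 -c "
import cv2,numpy as np
cv2.imwrite('t2448.png',np.hstack([cv2.resize(cv2.imread(f),(400,333)) for f in('t24.png','t48.png')]))"
```

```text
20 12.51 [0.5262 0.0778 0.0739] [-3.7  3.6 13.4] -0.124 0.014
24 12.86 [0.5262 0.0779 0.074 ] [-3.6  3.8 13.2] -0.011 0.014
30 13.26 [0.5262 0.078  0.074 ] [-3.7  4.7 12.6] 0.029 0.0138
36 13.61 [0.5262 0.0781 0.074 ] [-4.1  5.6 13.2] 0.004 0.0136
40 13.96 [0.5263 0.0781 0.0739] [-3.2  5.7 11.7] -0.057 0.0135
44 14.31 [0.5263 0.0782 0.074 ] [-3.1  6.2 13. ] -0.146 0.0138
48 14.66 [0.5263 0.0783 0.074 ] [-2.5  6.4 13.8] 0.03 0.0141
```

View pics/t2448.png

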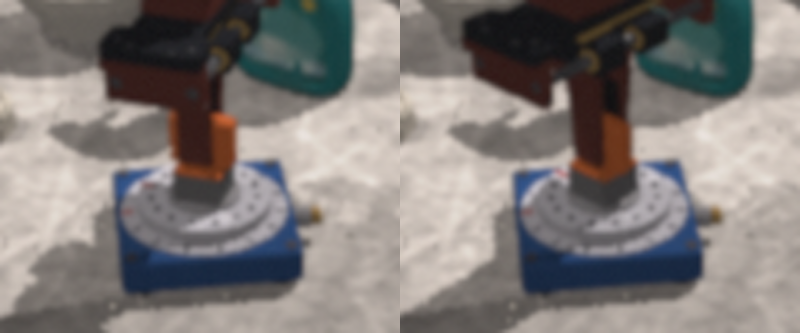

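The torque dropped twice, at 20→24° and 44→48°, so that is two clicks. In the t48 view the pointer is at about (560,173). On to the third, with a small recentring in y.

```bash
python3 - <<'E'
from h import *
s=[.526,.0780,.0732]
for a in(54,60,64,68,70,72):
    move_ptp(s,down(np.radians(62-a)));sleep(.1)
    print(a,round(current_clock(),2),np.round(current_position(),4),np.round(current_force(),1),round(current_torque()[2],3),round(current_finger_gap(),4))
sleep(.2)
print(current_torque(),current_joint_pos())
snap("t72")
c=capture("top");x,y=map(int,proj(c,[*s[:2],.05]));cv2.imwrite("pics/top72.png",cv2.resize(c["image"][y-40:y+40,x-40:x+40],(560,560),interpolation=cv2.INTER_CUBIC))
E
```

```text
54 15.06 [0.5264 0.0784 0.074 ] [-3.5  5.  11.8] 0.064 0.0136
60 15.41 [0.5265 0.0786 0.074 ] [-3.5  4.6 12.2] 0.047 0.0139
64 15.76 [0.5266 0.0786 0.074 ] [-2.6  4.4 11.6] -0.1 0.0135
68 16.11 [0.5267 0.0785 0.074 ] [-1.8  4.5 10.5] -0.113 0.0139
70 16.46 [0.5267 0.0786 0.074 ] [-2.7  4.3 11.1] -0.023 0.0139
72 16.81 [0.5267 0.0786 0.074 ] [-2.2  5.5 10.8] -0.022 0.0139
[ 0.78939069  0.55384738 -0.04652211] [1.77420350e-02 4.46915651e-01 1.81290299e+00 1.14494656e-03
 8.80248318e-01 1.91857779e-01]
```

View pics/t72.png

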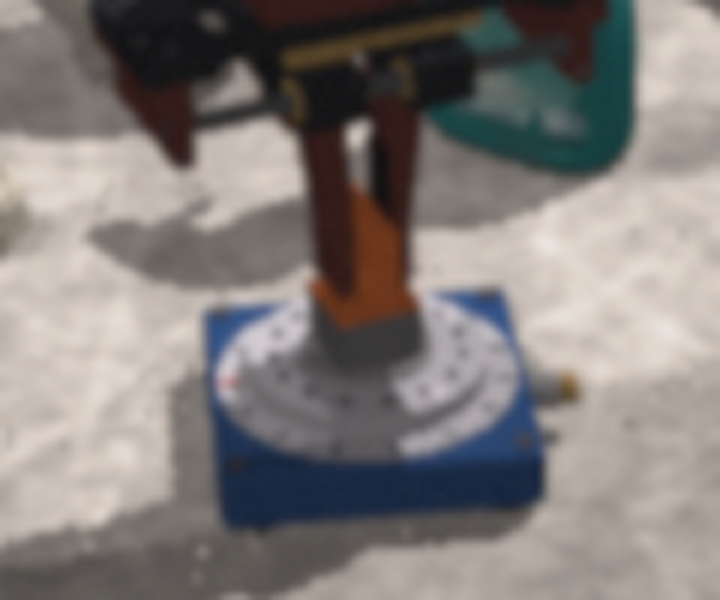

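View pics/top72.png

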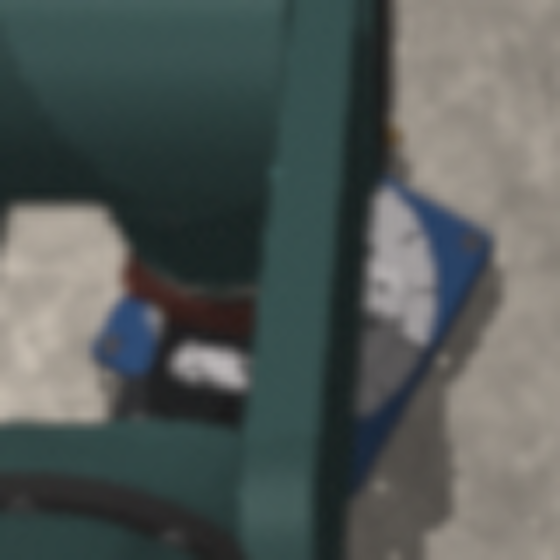

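The third click shows in the torque (−0.113 at 68°, −0.023 at 70°), but the pointer is now hidden behind the knob. The clicks came about 9° after each hump because of play, so I'll ease on 3° to centre the play. That is well short of the next hump. Then I'll compare the plate's marks with the home picture.

```bash
python3 - <<'E'
from h import *
import pickle
s=[.526,.0780,.0732]
move_ptp(s,down(np.radians(62-75)));sleep(.3)
print(round(current_clock(),2),np.round(current_position(),4),np.round(current_force(),1),np.round(current_torque(),3),round(current_finger_gap(),4))
c=capture("scene");pickle.dump(c,open("d3.pkl","wb"))
c0=pickle.load(open("d.pkl","rb"))["scene"]
def rect(c,z=.042,ctr=(.5255,.077),r=.065,N=400):
    # stand frame rotated by -28deg: stand +x right, +y up
    a=np.radians(-28);g=np.linspace(-r,r,N);X,Y=np.meshgrid(g,-g)
    wx=ctr[0]+np.cos(a)*X-np.sin(a)*Y;wy=ctr[1]+np.sin(a)*X+np.cos(a)*Y
    p=np.stack([wx,wy,np.full_like(wx,z)],-1)@np.array(c["R"]).T+np.array(c["t"])
    p=p@np.array(c["intrinsics"]).T;p=p[...,:2]/p[...,2:]
    return cv2.remap(c["image"],p[...,0].astype(np.float32),p[...,1].astype(np.float32),cv2.INTER_CUBIC)
cv2.imwrite("pics/rect.png",np.hstack([rect(c0),rect(c)]))
E
```

```text
17.66 [0.5267 0.0786 0.074 ] [-2.3  4.1 10.6] [0.767 0.513 0.045] 0.0139
```

View pics/rect.png

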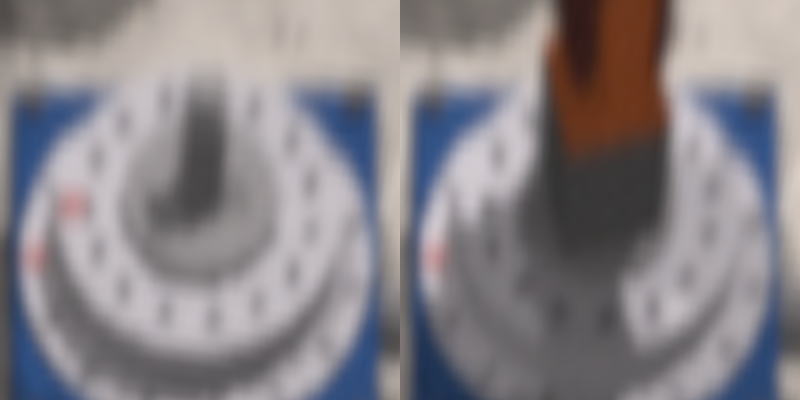

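The plate's 24°-spaced dots line up with their home positions to about 2°, for example (257,306) at home and (255,305) now, and the red pointer is hidden behind the knob as expected. So the plate sits in a stop, and the third click followed the second. Handing in.

```bash
python3 - <<'E'
from h import *
print(np.abs(current_qvel()).max(),current_finger_gap(),current_position(),current_clock())
close_job()
E
```

```text
0.001843769231804125 0.013679489044781551 [0.52678806 0.07859433 0.07396883] 17.7083
the job is handed in; nothing more can be done
```

I fitted the orange knob onto the blue stand's square shaft, fully home, and turned the plate clockwise through three clicks to the third stop. The job was handed in at 17.7 s with the knob still gripped; no verdict was reported.

- **Fitting:** the first lowering stopped at the end of the shaft's taper. I shifted about 1 mm and it then went down to the expected home height (TCP at 74.0 mm) before I turned anything.
- **Clicks:** the torque dropped three times, after 20–24°, 44–48° and 68–70° of tool turn. Each click came about 9° late because of play, so I eased on to 75° to centre it.
- **Last checks:** the height was still 74.0 mm with about 11 N of downward push. The finger gap was 13.7 mm and the arm was still. The plate's marks matched a stop position to about 2°.
- **Not directly confirmed:** the pointer was hidden behind the knob at the end. The third stop is inferred from the click count, the marks and the tool angle. I did not re-measure the cast, dropper and felt wheel afterwards, but the arm stayed well clear of them.

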